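# Sweep the dry fish pendants into the tray

## Task

The three clay fish pendants on the drying board are dry. Using only your fingertips, push them across the board and over its edge into the open-sided wooden tray that stands against it, so that all three lie in the tray and none still rests on the board. Do not pick anything up, and leave the dolphin pendant, the timer and the glaze jar where they are on the board.

Things in the scene. Friction and masses are not known exactly. Their poses are not given: they have to be found in the camera images.
- fish_a_mid (a point): Flat blue clay fish pendant: leaf-shaped body, forked tail, 84 mm long, 42 mm across, 7 mm thick, about 30 g, lying flat, loose. Point: its plan centre of mass, 4 mm above its underside. In its x, y axes the nose points along (-1,-1), the tail along (1,1); nose tip and tail fork tips lie about 40 to 46 mm from the point. At the start the nose points at the tray within 0.35 rad.
- fish_b_mid (a point): Flat blue clay fish pendant: leaf-shaped body, forked tail, 85 mm long, 41 mm across, 7 mm thick, about 30 g, lying flat, loose. Point: its plan centre of mass, 4 mm above its underside. In its x, y axes the nose points along (-1,-1), the tail along (1,1); nose tip and tail fork tips lie about 40 to 46 mm from the point. At the start the nose points at the tray within 0.35 rad.
- fish_d_mid (a point): Flat blue clay fish pendant: leaf-shaped body, forked tail, 85 mm long, 42 mm across, 7 mm thick, about 30 g, lying flat, loose. Point: its plan centre of mass, 4 mm above its underside. In its x, y axes the nose points along (-1,-1), the tail along (1,1); nose tip and tail fork tips lie about 40 to 46 mm from the point. At the start the nose points at the tray within 0.35 rad.
- dolphin_d_mid (a point): A smaller flat clay dolphin pendant painted the same blue as the fish, curved body with fins, within a 45x54 mm rectangle, 7 mm thick, loose, on the board; to be left alone. The point is near its middle, 4 mm above its underside.
- drying_board: Square brown fibreboard, 354 (x) x 356 (y) x 12 mm, fixed flat on the table. Origin: centre of its underside, on the table top. Its +y edge, 178 mm from the origin, abuts the tray. The four pendants lie in lanes about 65 mm apart across the board's x (dolphin in any one, starts staggered in y); each fish's lane along the board's +y to the tray is clear. Timer and jar stand near the -y edge.
- tray: Low pale wooden tray, fixed, 324 (x) x 142 (y) mm outside; walls 7 mm thick, 26 mm high on three sides; the -y side is open and abuts the board's edge (gap 1.5 mm), so pendants pushed off drop 9 mm to its floor. Origin: centre of its underside, on the table; floor's top 3 mm higher. Inside x -155 to +155 mm, y -71 (open) to +64 mm (back wall). Axes parallel to the board's. Wire handle behind.
- tray_mouth (a point): Middle of the tray's open side, on the upper face of the tray floor, 3 mm above the table, about 1.5 mm beyond the board's edge; it lies at (0, -71, +3) mm in the tray's frame.
- timer_mid (a point): Round kitchen timer, green dial on white, 63 mm across, 43 mm high, loose, standing on the board at its edge far from the tray; leave alone. Point at its centre, half-way up.
- glaze_jar_mid (a point): Glaze jar with dark screw lid, 51 mm across, 60 mm high, loose, standing on the board at its edge far from the tray; leave alone. Point at its centre, half-way up.
There are look-alikes about, which are no part of the job. Leave any green or turquoise look-alike of the part that bears fish_d_mid alone.

How it is judged (in metres and radians):
At the end, for the whole second after the job is handed in: All three fish at rest in the tray: centres inside its walls and under 22 mm above the table, not resting on the board (no contact with it, or flat: tilt < 0.06 rad, centre under 11 mm). Dolphin, timer and jar within 20 mm of their starts (x of fish_a_mid in the frame of tray between -0.155 and 0.155 m and y of fish_a_mid in the frame of tray between -0.071 and 0.064 m and z of each of fish_a_mid, fish_b_mid, fish_d_mid in the frame of tray below 0.022 m and (contact force between fish_a and drying_board below 0.02 N or (angle between fish_a_mid's own z axis and vertical below 0.06 rad and z of fish_a_mid in the frame of tray below 0.011 m)) and linear speed of each of fish_a, fish_b, fish_d below 0.02 m/s and x of fish_b_mid in the frame of tray between -0.155 and 0.155 m and y of fish_b_mid in the frame of tray between -0.071 and 0.064 m and (contact force between fish_b and drying_board below 0.02 N or (angle between fish_b_mid's own z axis and vertical below 0.06 rad and z of fish_b_mid in the frame of tray below 0.011 m)) and x of fish_d_mid in the frame of tray between -0.155 and 0.155 m and y of fish_d_mid in the frame of tray between -0.071 and 0.064 m and (contact force between fish_d and drying_board below 0.02 N or (angle between fish_d_mid's own z axis and vertical below 0.06 rad and z of fish_d_mid in the frame of tray below 0.011 m)) and distance of each of dolphin_d_mid, timer_mid, glaze_jar_mid from where it was at the start of the episode below 0.02 m); the robot touches nothing.
It fails at once if a fish is lifted (its centre more than 35 mm above the table; it rides at 16 mm on the board) (height (world z) of any of fish_a_mid, fish_b_mid, fish_d_mid above 0.035 m).
It fails at once if the dolphin, the timer or the jar is moved by more than 20 mm or tipped over (distance of any of dolphin_d_mid, timer_mid, glaze_jar_mid from where it was at the start of the episode above 0.02 m or angle between any of timer_mid, glaze_jar_mid's own z axis and vertical above 0.5 rad).
It also fails if it takes over 72 s, if anything falls off the work surface, if the arm or the gripper's body presses on something with over 40 N, if the wrist force passes 120 N, or if a joint passes its speed limit or range.

## Robot

A 6-joint arm with a two-finger parallel gripper is mounted at the origin on a cart in front of the work surface, level with it; the furniture and walls round the work are solid. World frame = base frame: x ahead of the robot, y to its left, z up, the work surface at z = 0. Lengths are in mm, angles in rad, forces in N, time in s.
With the tool pointing down it reaches from about 400 to 925 mm from the base axis. Payload 12.5 kg.
Tool frame: the origin (TCP) lies at the very end of the fingers, on their centre line; the grasp point (between the pads) lies 19 mm behind it; x points along the fingers, y is the direction in which the jaws open and shut, and the axes are right-handed (so a half turn about x gives the same grasp; the last joint's range is limited). The gripper opens to 95 mm and grips with 3 to 60 N. Pads are 20 mm wide; open, the fingers measure 119 mm over their backs; the gripper's body (75 mm by 180 mm) begins 59 mm behind the grasp point.
Start: joints at [-1.403, 0.491, 1.559, -0, 1.092, -0.106], TCP at [169.018, -601.733, 184.561] pointing down, gripper open.
Joint ranges: [-3.1, 3.1], [-0.84, 2.19], [0.05, 2.79], [-1.13, 4.28], [0.06, 2.93], [-2.69, 2.69]. Speed limits (rad/s): [2.22, 2.22, 2.79, 3.14, 3.14, 3.14].

## Interface

Orientations are given as [roll, pitch, yaw] about the fixed x, y, z axes, in that order (R = Rz(yaw) Ry(pitch) Rx(roll)).
In Python, from cell import env, optics, job gives the robot as it stands.
- The arm moves only by the shell command python3 -m handwheel 'ROWS' [OPENING]. ROWS is JSON, a list of rows, each an object with "travel": the shift along the world's x, y, z in mm, a list of three; "roll": the turn about the world's z in degrees. In form: [{"travel": [dx, dy, dz], "roll": roll}, ...]. A call has 1 to 8 rows; each row is the pose to reach, as a shift and turn from the pose commanded when the call began; what a row does not reach only later rows make up. A row lasts 1/10 s, in which the tool goes at most 50 mm and 8.59 degrees, less where a joint would pass 70% of its speed; a pose out of reach is approached as far as the arm can. A call with a gripper value outside its range is refused whole. OPENING is the closure, from -1 (fully open) to 1 (shut), set as the call begins (- or left out, the last holds). The fingers move at their own pace and stop on an object; the grip force is fixed at half the most. Time passes only in rows, so rows that repeat a pose let the fingers close. It gives the time, the measured TCP pose, the force and the opening at its end, in the units of the state.
- env.state(): the state, without advancing time (a new reading comes with each control period).
- optics.read_camera(name): name is "scene" or "top"; returns the picture (480x640x3 uint8, red, green, blue); there is no depth.
- optics.camera_params(name): a dict with "fx", "fy", "cx", "cy" (pixels), "world_from_camera" (4x4, takes a point from camera to world coordinates). Camera axes: x right, y up, looking along -z (the intrinsics and any distortion apply to the point x, -y, -z); pixel columns grow to the right and rows downward; lengths in mm; the calibration is good to about 2 mm. A picture is of the moment at which its call begins. camera_params takes no time and is no camera call.
- job.job_done(): hands the job in, once; it reports no verdict.
The state is a dict: "t": time; "joints": joint angles; "qvel": joint speeds; "tau": joint torques, N m; "eef_pos": TCP position; "tcp_rot": TCP orientation; "ft_force": force on the tool from outside, world axes, zero at the start; "moment": the same for the moment, N m; "opening": opening from 0.0 (shut) to 1.0 (fully open).
Only numpy, scipy, OpenCV 4.12 (cv2) and the standard library are available. Lean on these libraries where they do the work, as an engineer would, in place of code of your own. Each camera call takes 0.05 s, during which the arm holds its last target.

## Working session

There is one attempt and no reset: what is moved stays moved. The work goes in short steps, Python scripts to look and compute and a shell command to move; the robot and the scene stay as the last step left them, time stands still between calls to the robot, and variables do not carry over. Pictures are saved under pics/ and viewed, and the job is handed in when it is done.

```bash
ls; mkdir -p pics; python3 - <<'E'
from cell import env,optics,job
import cv2
for n in("scene","top"):
    p=optics.camera_params(n);print(n,p)
    cv2.imwrite(f"pics/{n}0.png",optics.read_camera(n)[:,:,::-1])
s=env.state();print({k:s[k] for k in("t","eef_pos","tcp_rot","ft_force","opening")})
E
```

```text
pics
scene {'fx': 575.3565473848881, 'fy': 575.3565473848881, 'cx': 322.6089558567251, 'cy': 246.2555687060665, 'world_from_camera': array([[-8.74904710e-01,  3.10348669e-01, -3.71786837e-01,
        -7.47633802e+01],
       [-4.84153459e-01, -5.79063151e-01,  6.55958304e-01,
         1.10087519e+03],
       [-1.17122705e-02,  7.53902892e-01,  6.56881460e-01,
         1.11114225e+03],
       [ 0.00000000e+00,  0.00000000e+00,  0.00000000e+00,
         1.00000000e+00]])}
top {'fx': 618.5576998433947, 'fy': 618.5576998433947, 'cx': 315.4335899488071, 'cy': 248.03783614920522, 'world_from_camera': array([[ 1.12657456e-02,  9.97954401e-01, -6.29292941e-02,
         4.39255295e+02],
       [-9.99755127e-01,  1.00426404e-02, -1.97187933e-02,
         4.31929033e+01],
       [-1.90464803e-02,  6.31360313e-02,  9.97823167e-01,
         1.51882166e+03],
       [ 0.00000000e+00,  0.00000000e+00,  0.00000000e+00,
         1.00000000e+00]])}
{'t': 0.1, 'eef_pos': array([ 168.97749592, -601.48092946,  184.01551173]), 'tcp_rot': array([-1.6812382 ,  1.56981537,  1.73415132]), 'ft_force': array([-1.16228987, -0.5069492 , -0.06240466]), 'opening': 0.9978480378756924}
```

View pics/scene0.png

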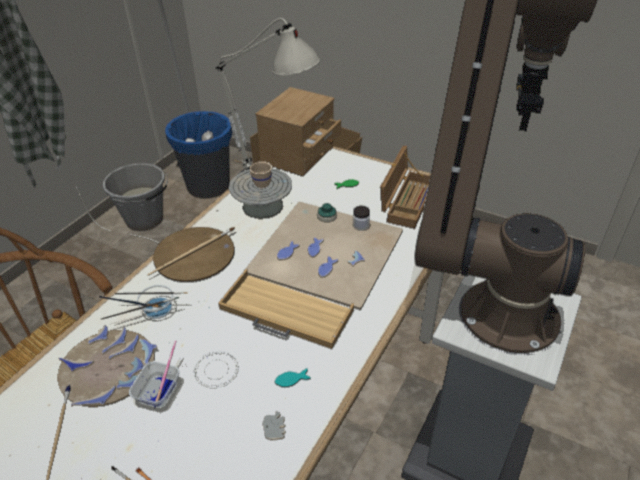

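View pics/top0.png

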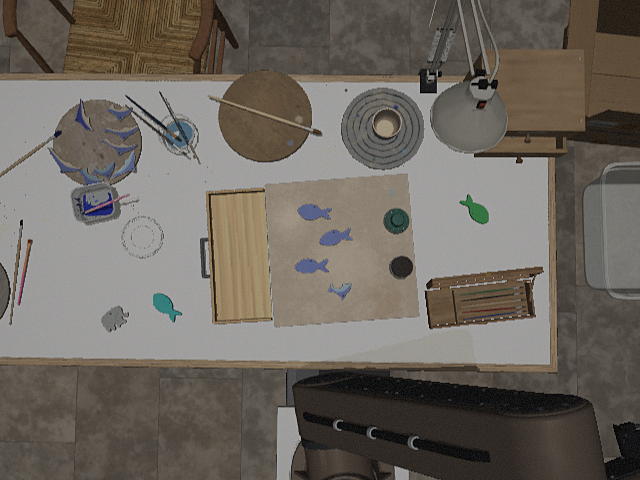

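Top view: three blue fish are at (314,212), (336,237) and (311,266). The blue dolphin is at (340,290) on the board, the tray is at (240,257), the timer at (396,221) and the jar at (401,267). Things that could be mistaken for the fish are the dolphin, the turquoise fish (167,306), the green fish (475,208) and the blue dolphin shapes on the plate (95,140). I choose the three leaf-shaped blue pieces with forked tails on the board.

```bash
cat >h.py <<'E'
import numpy as np,cv2
from cell import env,optics,job
def ray(n,uv):
    p=optics.camera_params(n);T=p["world_from_camera"]
    d=np.array([(uv[0]-p["cx"])/p["fx"],-(uv[1]-p["cy"])/p["fy"],-1]);return T[:3,3],T[:3,:3]@d
def plane(n,uv,z):
    o,d=ray(n,uv);return (o+d*(z-o[2])/d[2])
def tri(u1,u2):
    o1,d1=ray("top",u1);o2,d2=ray("scene",u2)
    s=np.linalg.lstsq(np.c_[d1,-d2],o2-o1,rcond=None)[0]
    a=o1+s[0]*d1;b=o2+s[1]*d2
    return (a+b)/2,np.linalg.norm(a-b)
def blobs(img,roi,amin=40):
    hsv=cv2.cvtColor(img,cv2.COLOR_RGB2HSV)
    m=cv2.inRange(hsv,(105,60,60),(135,255,255))
    k=np.zeros_like(m);x0,y0,x1,y1=roi;k[y0:y1,x0:x1]=m[y0:y1,x0:x1]
    k=cv2.morphologyEx(k,cv2.MORPH_CLOSE,np.ones((3,3)))
    c,_=cv2.findContours(k,cv2.RETR_EXTERNAL,cv2.CHAIN_APPROX_NONE)
    return [q for q in c if cv2.contourArea(q)>amin],k
E
python3 - <<'E'
from h import *
np.set_printoptions(precision=1,suppress=True)
T=optics.read_camera("top");S=optics.read_camera("scene")
ct,mt=blobs(T,(200,170,430,340));cs,ms=blobs(S,(215,195,410,345))
cen=lambda c:(lambda m:(m["m10"]/m["m00"],m["m01"]/m["m00"]))(cv2.moments(c))
for c in ct:
    w=np.array([plane("top",p[0],16)[:2] for p in c],np.float32)
    u=cen(c);P=plane("top",u,16)
    best=min(((tri(u,cen(q)),cen(q)) for q in cs),key=lambda r:r[0][1])
    # principal axis
    mask=np.zeros(mt.shape,np.uint8);cv2.drawContours(mask,[c],-1,255,-1)
    pts=np.argwhere(mask>0)[:,::-1]
    wp=np.array([plane("top",p,16)[:2] for p in pts]);ev=np.linalg.svd(wp-wp.mean(0),full_matrices=False)[2][0]
    pr=(wp-wp.mean(0))@ev
    print("px",np.array(u),"plane",P,"tri",best[0][0],"res",best[0][1],"axis deg",np.degrees(np.arctan2(*ev[::-1])),"ext",pr.min(),pr.max(),"y",w[:,1].min(),w[:,1].max(),"x",w[:,0].min(),w[:,0].max())
for n,u in dict(b1=(265,184),b2=(408,174),b3=(419,317),b4=(274,327)).items(): print(n,plane("top",u,12))
for n,u in dict(t1=(207,192),t4=(214,324)).items(): print(n,plane("top",u,26))
print("timer",plane("top",(396,220),43),"jar",plane("top",(401,267),60))
print("board corner tri",tri((419,317),(401,230)), tri((274,327),(361,303)))
cv2.imwrite("pics/crop.png",cv2.resize(T[170:340,195:435],None,fx=3.3,fy=3.3,interpolation=cv2.INTER_CUBIC)[:,:,::-1])
cv2.imwrite("pics/crop_s.png",cv2.resize(S[195:345,215:410],None,fx=4,fy=4,interpolation=cv2.INTER_CUBIC)[:,:,::-1])
E
```

```text
px [341.3 291.8] plane [428.5   9.1  16. ] tri [468.5  31.8 -10.2] res 93.00184752773997 axis deg 93.1591053645968 ext -22.67039358545753 28.815666428616296 y -11.926554 38.885418 x 413.51257 447.55826
px [309.9 265.7] plane [490.9  85.8  16. ] tri [491.1  85.8  22.1] res 0.939472014826458 axis deg -87.30288269929495 ext -37.38056671560153 41.07909603809108 y 44.17158 122.06516 x 475.44473 507.1826
px [333.8 237.2] plane [560.9  28.5  16. ] tri [560.9  28.7  20.7] res 0.8340679045090034 axis deg 105.17348978990793 ext -40.14496628309909 36.844972590768315 y -13.437117 61.98489 x 544.04675 581.343
px [312.  211.8] plane [622.6  82.3  16. ] tri [622.   82.2  23.2] res 0.47653998769850736 axis deg -95.15237808513592 ext -35.76961502037285 42.0981935001862 y 38.370403 116.61658 x 604.91766 641.83716
b1 [691.  198.9  12. ]
b2 [ 718.5 -152.1   12. ]
b3 [ 369.8 -179.2   12. ]
b4 [341.4 171.3  12. ]
t1 [667.8 338.9  26. ]
t4 [347.7 314.9  26. ]
timer [ 601.5 -119.6   43. ] jar [ 488.6 -129.8   60. ]
board corner tri (array([ 373.5, -177.8,    9.5]), np.float64(8.337074916989016)) (array([342.6, 169.6,  31. ]), np.float64(0.17263687585925055))
```

View pics/crop.png

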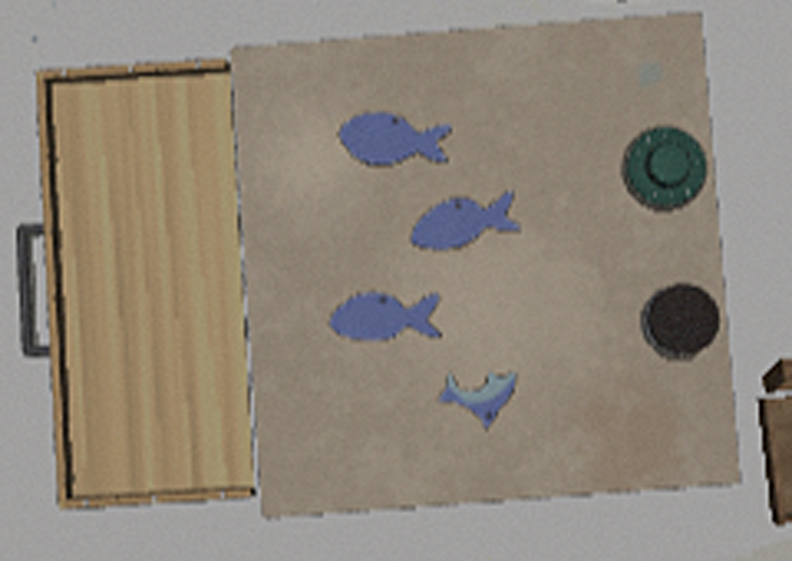

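View pics/crop_s.png

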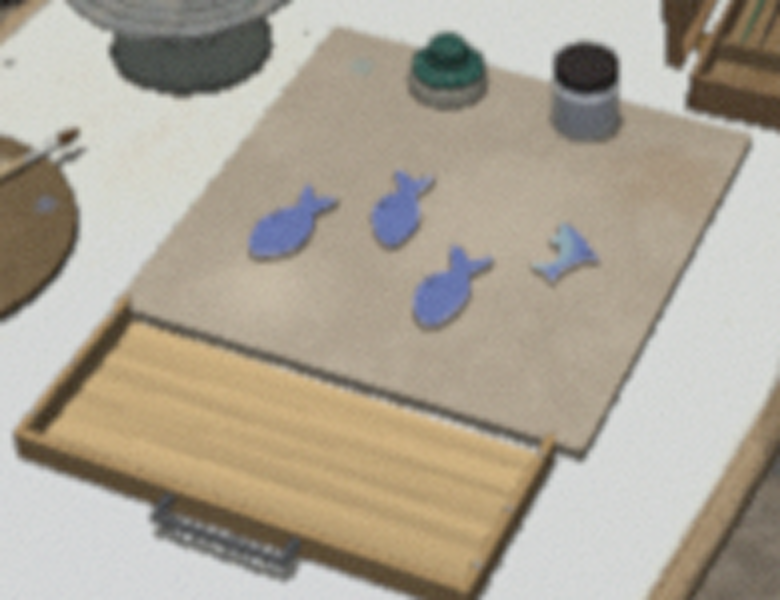

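Both crops show three fish with forked tails, noses to the tray on the left, at crop px (395,140), (465,222) and (385,317). The dolphin, with its white belly, is at (480,398) in the x≈428 lane. Triangulated fish height is about 20–23 mm, against 19 mm by the text; the calibration is good to about 2 mm. Next I work out tool orientation and targets.

```bash
python3 - <<'E'
from h import *
from scipy.spatial.transform import Rotation as R
np.set_printoptions(precision=2,suppress=True)
s=env.state();M=R.from_euler('xyz',s["tcp_rot"]).as_matrix();print(M)
print("tool y heading",np.degrees(np.arctan2(M[1,1],M[0,1])))
b=[plane("top",u,12)[:2] for u in((265,184),(408,174),(419,317),(274,327))]
# refine board: edges angles
for i in range(4):
    d=b[(i+1)%4]-b[i];print(np.degrees(np.arctan2(d[1],d[0])),np.hypot(*d))
# tail tips (crop px -> full)
for n,c in dict(A1=(450,126),A2=(447,160),B1=(514,193),B2=(519,230),C1=(439,294),C2=(438,336)).items():
    print(n,plane("top",(195+c[0]/3.3,170+c[1]/3.3),18))
print(s["joints"])
E
```

```text
[[-0.    0.27 -0.96]
 [ 0.   -0.96 -0.27]
 [-1.   -0.   -0.  ]]
tool y heading -74.31240078259304
-85.5078215864633 352.0455836991512
-175.54735904081872 349.75610003955876
94.63191671572184 351.6600890616193
4.515904454827679 350.6137074695976
A1 [631.75  35.07  18.  ]
A2 [606.46  37.04  18.  ]
B1 [582.45 -12.59  18.  ]
B2 [555.12 -16.48  18.  ]
C1 [507.33  41.96  18.  ]
C2 [476.43  42.39  18.  ]
[-1.4   0.49  1.56 -0.    1.09 -0.11]
```

Tool y must turn +79° to lie along the board's x. I go to a hover behind the first fish (x≈491), fingers nearly closed with a gap of about 14 mm.

```bash
python3 -m handwheel '[{"travel":[15,25,0],"roll":4},{"travel":[35,65,0],"roll":9},{"travel":[57,107,0],"roll":14},{"travel":[79,149,0],"roll":19},{"travel":[101,191,0],"roll":24},{"travel":[123,233,0],"roll":29},{"travel":[145,275,0],"roll":35},{"travel":[165,310,0],"roll":40}]' 0.7
python3 -m handwheel '[{"travel":[22,42,0],"roll":5},{"travel":[44,84,0],"roll":10},{"travel":[66,126,0],"roll":15},{"travel":[88,168,-10],"roll":20},{"travel":[110,210,-30],"roll":25},{"travel":[132,252,-55],"roll":30},{"travel":[152,290,-75],"roll":35},{"travel":[162,310,-84],"roll":39}]'
```

```text
t: 1.0
eef_pos: [334.5, -289.6, 184.7]
tcp_rot: [2.313, 1.571, 0.147]
ft_force: [0.8, -0.4, -0.1]
opening: 0.387
t: 1.8
eef_pos: [496.4, 21.0, 98.9]
tcp_rot: [-1.858, 1.569, 2.942]
ft_force: [-0.1, 0.0, -0.4]
opening: 0.147
```

```bash
python3 -m handwheel '[{"travel":[0,0,-20],"roll":0},{"travel":[0,0,-45],"roll":0},{"travel":[0,0,-62],"roll":0},{"travel":[0,0,-74],"roll":0},{"travel":[0,0,-80],"roll":0},{"travel":[0,0,-84],"roll":0},{"travel":[0,0,-85],"roll":0},{"travel":[0,0,-85],"roll":0}]'
python3 - <<'E'
from h import *
T=optics.read_camera("top");S=optics.read_camera("scene")
a=cv2.resize(T[170:340,195:435],(400,283),interpolation=cv2.INTER_CUBIC)
b=cv2.resize(S[195:345,215:410],(400,308),interpolation=cv2.INTER_CUBIC)
cv2.imwrite("pics/c1.png",np.vstack([a,b])[:,:,::-1])
E
```

```text
t: 2.6
eef_pos: [496.2, 18.2, 15.9]
tcp_rot: [1.387, 1.57, -0.102]
ft_force: [-1.1, 0.4, 1.0]
opening: 0.151
```

View pics/c1.png

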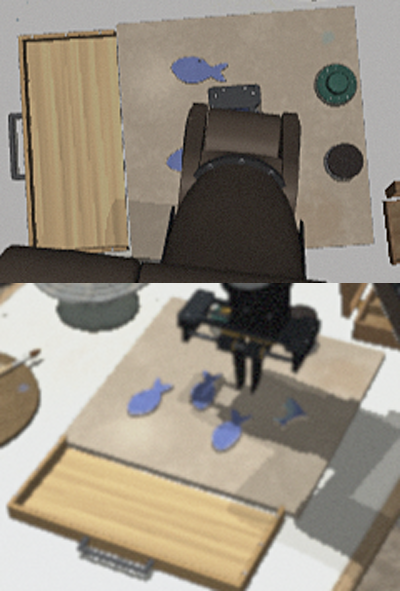

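```bash
python3 -m handwheel '[{"travel":[-0.5,5,-1],"roll":0},{"travel":[-1,12,-1],"roll":0},{"travel":[-2,20,-1],"roll":0},{"travel":[-3,30,-1],"roll":0},{"travel":[-4,42,-1],"roll":0},{"travel":[-5,54,-1],"roll":0},{"travel":[-5.5,66,-1],"roll":0},{"travel":[-6,72,-1],"roll":0}]'
python3 - <<'E'
from h import *
T=optics.read_camera("top");S=optics.read_camera("scene")
a=cv2.resize(T[170:340,195:435],(400,283),interpolation=cv2.INTER_CUBIC)
b=cv2.resize(S[195:345,215:410],(400,308),interpolation=cv2.INTER_CUBIC)
cv2.imwrite("pics/c2.png",np.vstack([a,b])[:,:,::-1])
E
```

```text
t: 3.5
eef_pos: [489.9, 91.6, 14.6]
tcp_rot: [1.757, 1.571, 0.269]
ft_force: [-0.3, 0.3, 0.6]
opening: 0.153
```

View pics/c2.png

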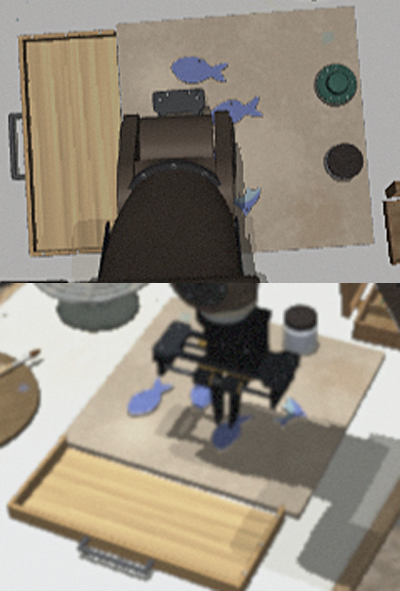

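```bash
python3 - <<'E'
from h import *
S=optics.read_camera("scene");T=optics.read_camera("top")
cv2.imwrite("pics/c3.png",cv2.resize(S[225:345,275:385],None,fx=5,fy=5,interpolation=cv2.INTER_CUBIC)[:,:,::-1])
a,_=blobs(T,(200,170,430,340));print([cv2.boundingRect(c) for c in a])
print(env.state()["eef_pos"])
E
```

```text
[(336, 284, 15, 15), (321, 229, 30, 16), (298, 204, 33, 16)]
[490.04466196  90.32947613  14.54286526]
```

View pics/c3.png

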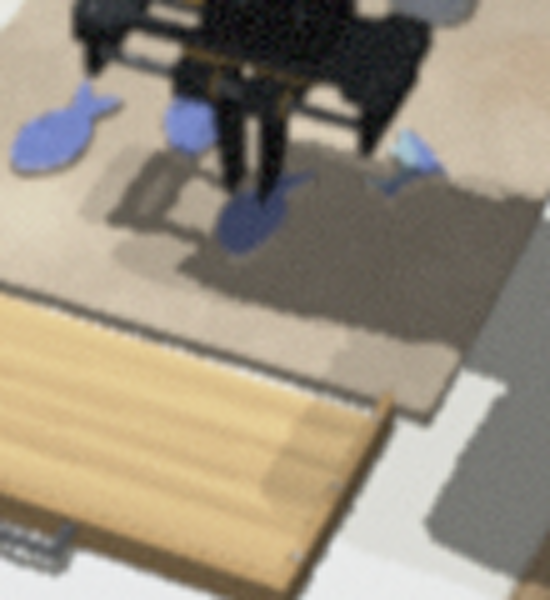

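```bash
cat >>h.py <<'E'
def proj(n,X):
    p=optics.camera_params(n);T=p["world_from_camera"]
    c=T[:3,:3].T@(np.array(X)-T[:3,3]);return np.array([p["cx"]-p["fx"]*c[0]/c[2],p["cy"]+p["fy"]*c[1]/c[2]])
E
python3 - <<'E'
from h import *
for X in ((490,90,14.6),(475,90,14.6),(505,90,14.6),(490,100,14.6),(490,86,19),(490,90,24),(490,90,30)): print(X,proj("scene",X),(proj("scene",X)-[275,225])*5)
E
```

```text
(490, 90, 14.6) [325.55101357 270.10676665] [252.75506784 225.53383326]
(475, 90, 14.6) [330.31685994 271.87742857] [276.58429969 234.38714286]
(505, 90, 14.6) [320.81841198 268.34845622] [229.09205989 216.74228108]
(490, 100, 14.6) [323.80768989 272.30498111] [244.03844945 236.52490554]
(490, 86, 19) [326.23231422 268.07620833] [256.16157108 215.38104167]
(490, 90, 24) [325.52254951 267.63062626] [252.61274753 213.15313132]
(490, 90, 30) [325.50426487 266.0400126 ] [252.52132434 205.20006299]
```

The scene view shows the fish unmoved: its nose is still at scene px (322,275). The fingertips sit above it at about crop (250,197), which corresponds to z≈35 rather than the reported 14.6. So either the fingertips ride higher than the stated TCP, or the reading is off. I back off behind the tail and feel for the board by force.

```bash
python3 -m handwheel '[{"travel":[0,0,8],"roll":0},{"travel":[1,-15,15],"roll":0},{"travel":[3,-40,15],"roll":0},{"travel":[5,-65,15],"roll":0},{"travel":[6,-76,8],"roll":0},{"travel":[6,-76,0],"roll":0},{"travel":[6,-76,0],"roll":0}]'
python3 - <<'E'
from h import *
S=optics.read_camera("scene");T=optics.read_camera("top")
cv2.imwrite("pics/c4.png",cv2.resize(S[205:305,285:385],None,fx=6,fy=6,interpolation=cv2.INTER_CUBIC)[:,:,::-1])
s=env.state();print(s["eef_pos"],s["ft_force"]); P=s["eef_pos"]
for dz in(0,10,20,30): print((proj("scene",P+[0,0,dz])-[285,205])*6)
E
```

```text
t: 4.4
eef_pos: [495.3, 14.5, 13.5]
tcp_rot: [-1.793, 1.569, 3.001]
ft_force: [0.0, -0.2, 0.1]
opening: 0.15
[495.65255901  15.00517806  14.16557653] [ 0.1614079   0.3579329  -0.18564816]
[308.5839967  292.02192964]
[308.66970954 276.31516778]
[308.75611244 260.48195106]
[308.84321378 244.52074619]
```

View pics/c4.png

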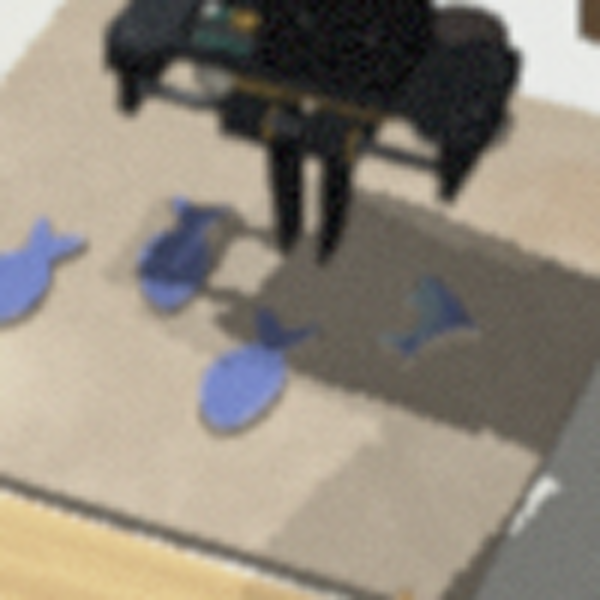

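Fish 1 is untouched at crop (245,380). The tips are at (290,250) and (325,258), about 20 mm above the reported TCP height. I feel downward.

```bash
python3 -m handwheel '[{"travel":[0,0,-4],"roll":0},{"travel":[0,0,-8],"roll":0},{"travel":[0,0,-11],"roll":0},{"travel":[0,0,-13],"roll":0},{"travel":[0,0,-14],"roll":0},{"travel":[0,0,-14],"roll":0}]'
python3 -m handwheel '[{"travel":[0,0,-1],"roll":0},{"travel":[0,0,-2],"roll":0},{"travel":[0,0,-2],"roll":0}]'
python3 - <<'E'
from h import *
S=optics.read_camera("scene");T=optics.read_camera("top")
cv2.imwrite("pics/c5.png",cv2.resize(S[205:305,285:385],None,fx=6,fy=6,interpolation=cv2.INTER_CUBIC)[:,:,::-1])
s=env.state();print(s["eef_pos"],s["ft_force"])
E
```

```text
t: 5.1
eef_pos: [496.0, 14.3, 0.4]
tcp_rot: [-1.834, 1.571, 2.96]
ft_force: [-0.3, 0.2, 0.4]
opening: 0.148
t: 5.4
eef_pos: [496.0, 14.3, -1.5]
tcp_rot: [1.743, 1.571, 0.254]
ft_force: [0.4, 0.8, 0.5]
opening: 0.151
[496.01763419  14.2508032   -1.44038707] [ 0.31756514  0.66681612 -0.0945377 ]
```

View pics/c5.png

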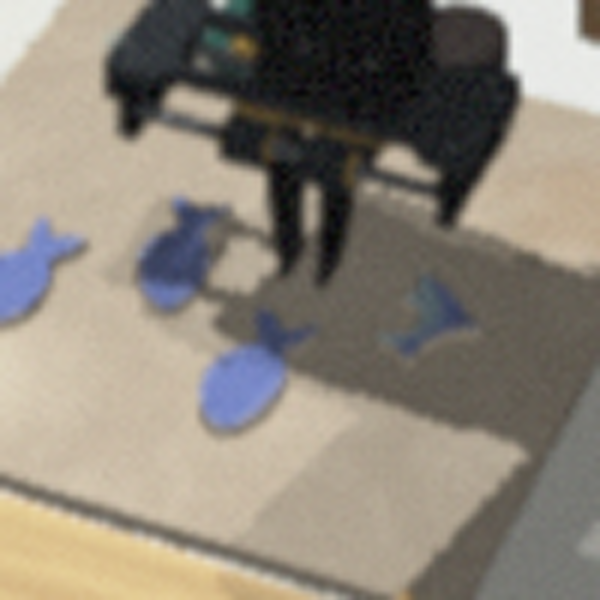

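```bash
python3 -m handwheel '[{"travel":[0,0,-1.5],"roll":0},{"travel":[0,0,-3],"roll":0},{"travel":[0,0,-3],"roll":0}]'
python3 -m handwheel '[{"travel":[0,0,-1],"roll":0},{"travel":[0,0,-2],"roll":0},{"travel":[0,0,-2],"roll":0}]'
```

```text
t: 5.8
eef_pos: [495.9, 14.3, -4.6]
tcp_rot: [-1.808, 1.571, 2.986]
ft_force: [-0.2, 0.0, 0.0]
opening: 0.148
t: 6.1
eef_pos: [495.9, 14.3, -6.6]
tcp_rot: [-1.671, 1.571, 3.123]
ft_force: [0.0, 1.1, 0.7]
opening: 0.15
```

```bash
python3 -m handwheel '[{"travel":[0,0,-1],"roll":0},{"travel":[0,0,-1.5],"roll":0},{"travel":[0,0,-1.5],"roll":0}]'
```

```text
t: 6.4
eef_pos: [496.0, 14.3, -8.0]
tcp_rot: [-1.802, 1.571, 2.992]
ft_force: [0.3, 0.5, -0.3]
opening: 0.152
```

```bash
python3 -m handwheel '[{"travel":[0,0,-0.7],"roll":0},{"travel":[0,0,-1.3],"roll":0},{"travel":[0,0,-1.3],"roll":0}]'
python3 - <<'E'
from h import *
S=optics.read_camera("scene")
cv2.imwrite("pics/c6.png",cv2.resize(S[225:285,300:360],None,fx=10,fy=10,interpolation=cv2.INTER_CUBIC)[:,:,::-1])
s=env.state();print(s["eef_pos"],s["ft_force"]);P=s["eef_pos"]
for dz in(0,10,20,30): print((proj("scene",P+[0,0,dz])-[300,225])*10)
E
```

```text
t: 6.7
eef_pos: [496.0, 14.2, -9.3]
tcp_rot: [-1.966, 1.571, 2.828]
ft_force: [-0.5, 0.2, 0.1]
opening: 0.149
[495.98929451  14.26328595  -9.26820022] [-0.16891251  0.31558656 -0.15929868]
[364.14923371 345.33679577]
[364.29008133 319.64492254]
[364.43205189 293.74821356]
[364.57515888 267.64420938]
```

View pics/c6.png

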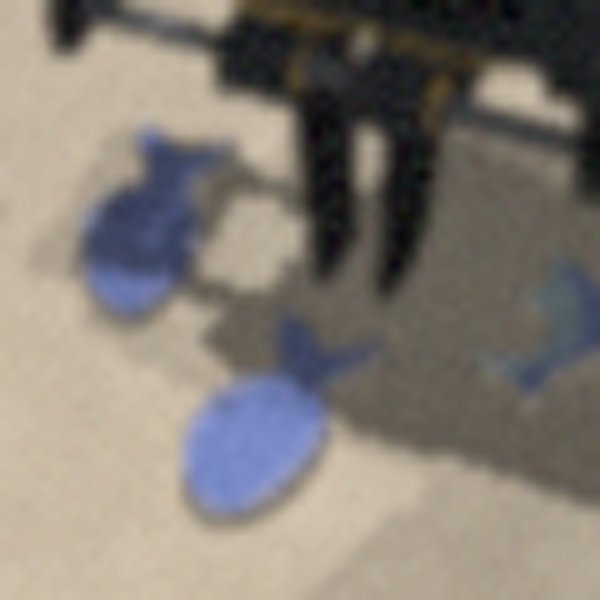

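```bash
python3 -m handwheel '[{"travel":[0,0,-0.7],"roll":0},{"travel":[0,0,-1.3],"roll":0},{"travel":[0,0,-1.3],"roll":0}]'
python3 -m handwheel '[{"travel":[0,0,-0.7],"roll":0},{"travel":[0,0,-1.3],"roll":0},{"travel":[0,0,-1.3],"roll":0}]'
```

```text
t: 7.05
eef_pos: [496.0, 14.3, -10.6]
tcp_rot: [-1.875, 1.571, 2.919]
ft_force: [-0.5, 0.1, -0.2]
opening: 0.148
t: 7.35
eef_pos: [496.0, 14.3, -11.9]
tcp_rot: [2.079, 1.571, 0.59]
ft_force: [-0.2, 0.3, 1.0]
opening: 0.153
```

```bash
python3 -m handwheel '[{"travel":[0,0,-0.7],"roll":0},{"travel":[0,0,-1.2],"roll":0},{"travel":[0,0,-1.2],"roll":0}]'
python3 -c "
from h import *
print(env.state()['ft_force'],env.state()['eef_pos'])"
```

```text
t: 7.65
eef_pos: [496.0, 14.3, -13.1]
tcp_rot: [-1.668, 1.571, 3.126]
ft_force: [-0.5, 0.7, 0.2]
opening: 0.145
[-0.46652778  0.67198916  0.15283764] [495.97638526  14.27741394 -13.11424993]
```

```bash
python3 -m handwheel '[{"travel":[0,0,-0.7],"roll":0},{"travel":[0,0,-1],"roll":0},{"travel":[0,0,-1],"roll":0}]'
python3 -m handwheel '[{"travel":[0,0,-0.7],"roll":0},{"travel":[0,0,-1],"roll":0},{"travel":[0,0,-1],"roll":0}]'
python3 - <<'E'
from h import *
S=optics.read_camera("scene")
cv2.imwrite("pics/c7.png",cv2.resize(S[225:285,300:360],None,fx=10,fy=10,interpolation=cv2.INTER_CUBIC)[:,:,::-1])
E
```

```text
t: 7.95
eef_pos: [496.0, 14.3, -14.1]
tcp_rot: [-3.052, 1.571, 1.742]
ft_force: [0.6, 0.0, -0.7]
opening: 0.148
t: 8.25
eef_pos: [496.0, 14.3, -15.1]
tcp_rot: [2.001, 1.571, 0.512]
ft_force: [0.5, -0.8, -0.0]
opening: 0.15
```

View pics/c7.png

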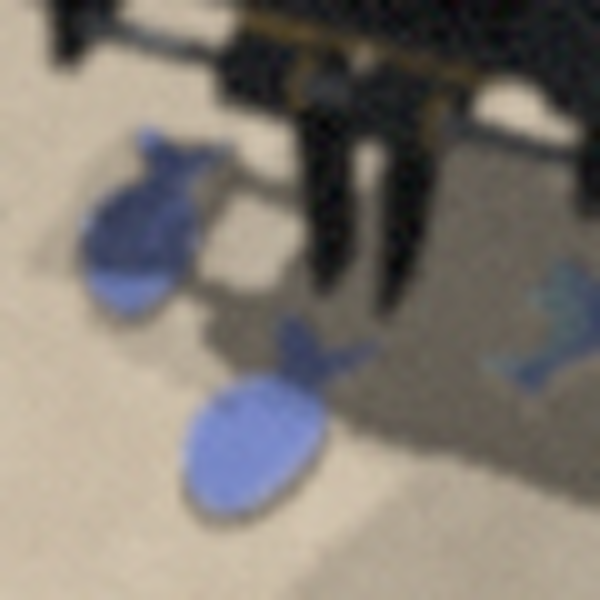

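```bash
python3 -m handwheel '[{"travel":[0,0,-0.5],"roll":0},{"travel":[0,0,-0.5],"roll":0}]'
python3 -m handwheel '[{"travel":[0,0,-0.5],"roll":0},{"travel":[0,0,-0.5],"roll":0}]'
python3 -m handwheel '[{"travel":[0,0,-0.5],"roll":0},{"travel":[0,0,-0.5],"roll":0}]'
```

```text
t: 8.5
eef_pos: [496.0, 14.3, -15.6]
tcp_rot: [1.834, 1.571, 0.345]
ft_force: [-1.0, -0.2, -0.5]
opening: 0.15
t: 8.7
eef_pos: [496.0, 14.3, -16.1]
tcp_rot: [1.288, 1.571, -0.201]
ft_force: [0.7, 0.3, -1.1]
opening: 0.151
t: 8.9
eef_pos: [496.0, 14.3, -16.6]
tcp_rot: [1.615, 1.571, 0.126]
ft_force: [-0.0, 0.3, 0.9]
opening: 0.15
```

No board contact yet, but by parallax the tips should be level with the fish. I try a short push to see.

```bash
python3 -m handwheel '[{"travel":[0,6,0],"roll":0},{"travel":[-1,13,0],"roll":0},{"travel":[-2,21,0],"roll":0},{"travel":[-2,29,0],"roll":0},{"travel":[-3,36,0],"roll":0},{"travel":[-3,40,0],"roll":0}]'
python3 - <<'E'
from h import *
S=optics.read_camera("scene")
cv2.imwrite("pics/c8.png",cv2.resize(S[225:285,300:360],None,fx=10,fy=10,interpolation=cv2.INTER_CUBIC)[:,:,::-1])
E
```

```text
t: 9.5
eef_pos: [492.8, 55.2, -16.5]
tcp_rot: [2.272, 1.571, 0.784]
ft_force: [0.7, 0.4, 0.5]
opening: 0.151
```

View pics/c8.png

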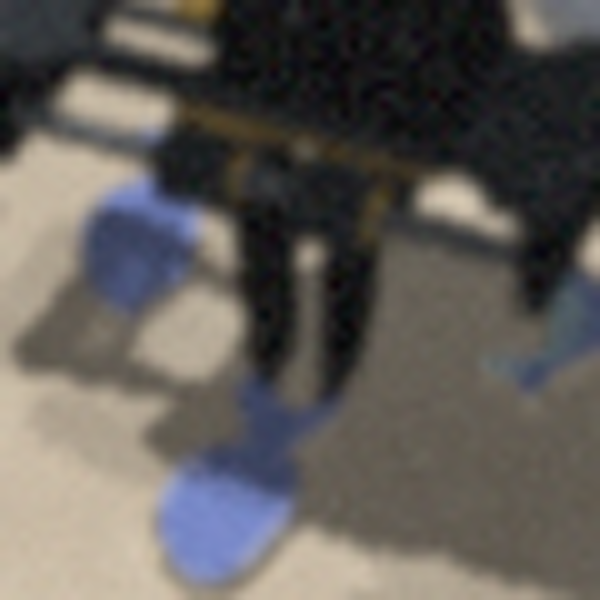

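The push works: fork tips against the fingers at (265,385) and (330,395), and the fish has moved about 28 mm squarely. I continue along the board's +y.

```bash
python3 -m handwheel '[{"travel":[-0.4,5,0],"roll":0},{"travel":[-1,13,0],"roll":0},{"travel":[-2,23,0],"roll":0},{"travel":[-2.7,34,0],"roll":0},{"travel":[-3.6,45,0],"roll":0},{"travel":[-4.4,55,0],"roll":0},{"travel":[-5,63,0],"roll":0},{"travel":[-5.6,70,0],"roll":0}]'
python3 -m handwheel '[{"travel":[-0.6,7,0],"roll":0},{"travel":[-1.2,14,0],"roll":0},{"travel":[-1.8,21,0],"roll":0},{"travel":[-2.2,28,0],"roll":0},{"travel":[-2.8,34,0],"roll":0},{"travel":[-3,38,0],"roll":0},{"travel":[-3,38,0],"roll":0}]'
python3 - <<'E'
from h import *
S=optics.read_camera("scene")
cv2.imwrite("pics/c9.png",cv2.resize(S[215:345,240:370],None,fx=4.5,fy=4.5,interpolation=cv2.INTER_CUBIC)[:,:,::-1])
E
```

```text
t: 10.35
eef_pos: [487.4, 125.1, -16.5]
tcp_rot: [1.409, 1.571, -0.08]
ft_force: [-0.1, -0.7, -0.0]
opening: 0.149
t: 11.05
eef_pos: [484.4, 162.7, -16.5]
tcp_rot: [1.625, 1.571, 0.136]
ft_force: [0.4, 0.4, 0.2]
opening: 0.152
```

View pics/c9.png

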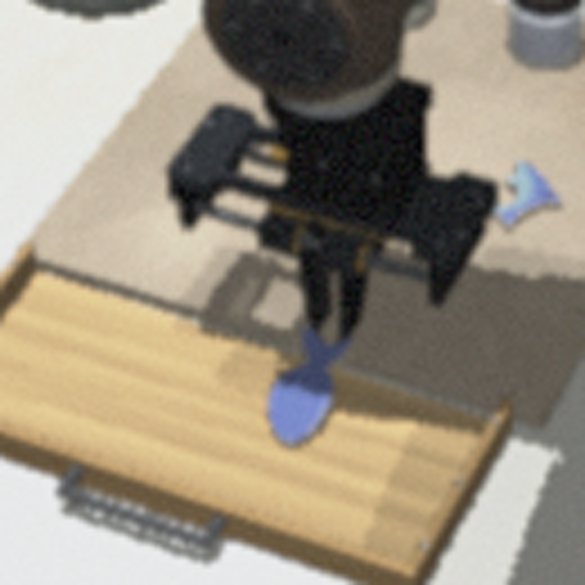

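Fish 1 is tipping over the edge, nose in the tray at (295,440) and tail at the board edge. I push another 30 mm.

```bash
python3 -m handwheel '[{"travel":[-0.6,6,0],"roll":0},{"travel":[-1.2,13,0],"roll":0},{"travel":[-1.8,20,0],"roll":0},{"travel":[-2.2,26,0],"roll":0},{"travel":[-2.5,30,0],"roll":0},{"travel":[-2.5,30,0],"roll":0}]'
python3 - <<'E'
from h import *
S=optics.read_camera("scene")
cv2.imwrite("pics/c10.png",cv2.resize(S[215:345,240:370],None,fx=4.5,fy=4.5,interpolation=cv2.INTER_CUBIC)[:,:,::-1])
E
```

```text
t: 11.7
eef_pos: [481.8, 192.8, -16.6]
tcp_rot: [1.612, 1.571, 0.123]
ft_force: [-0.1, -0.2, 0.6]
opening: 0.151
```

View pics/c10.png

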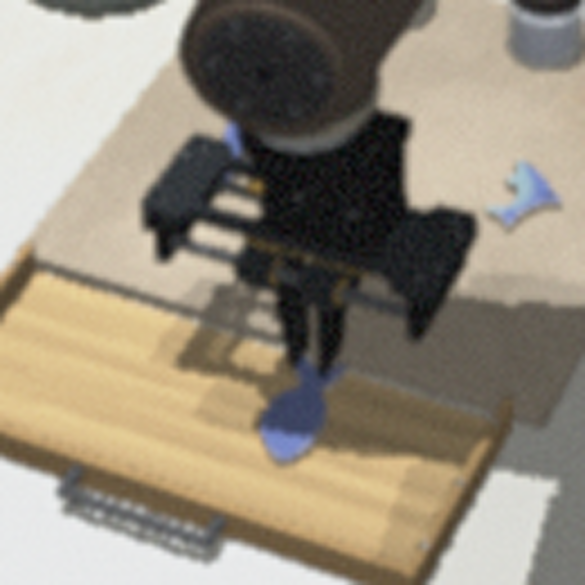

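Fish 1 lies in the tray. I lift and go behind the middle fish (tail at about (569,-15)).

```bash
python3 -m handwheel '[{"travel":[0,-4,20],"roll":0},{"travel":[5,-18,45],"roll":0},{"travel":[20,-58,60],"roll":0},{"travel":[36,-102,60],"roll":0},{"travel":[52,-146,60],"roll":0},{"travel":[67,-188,60],"roll":0},{"travel":[80,-222,60],"roll":0},{"travel":[85,-236,55],"roll":0}]'
python3 -m handwheel '[{"travel":[0,0,-15],"roll":0},{"travel":[0,0,-30],"roll":0},{"travel":[0,0,-42],"roll":0},{"travel":[0,0,-50],"roll":0},{"travel":[0,0,-54],"roll":0},{"travel":[0,0,-55],"roll":0},{"travel":[0,0,-55],"roll":0}]'
python3 - <<'E'
from h import *
S=optics.read_camera("scene");T=optics.read_camera("top")
a=cv2.resize(T[170:340,195:435],(480,340),interpolation=cv2.INTER_CUBIC)
cv2.imwrite("pics/d1t.png",a[:,:,::-1])
cv2.imwrite("pics/d1.png",cv2.resize(S[195:345,230:380],None,fx=4,fy=4,interpolation=cv2.INTER_CUBIC)[:,:,::-1])
E
```

```text
t: 12.55
eef_pos: [568.1, -46.9, 38.8]
tcp_rot: [1.215, 1.569, -0.277]
ft_force: [0.6, 0.0, 0.8]
opening: 0.153
t: 13.25
eef_pos: [567.1, -43.6, -16.3]
tcp_rot: [1.382, 1.57, -0.107]
ft_force: [0.4, -0.0, -0.3]
opening: 0.15
```

View pics/d1.png

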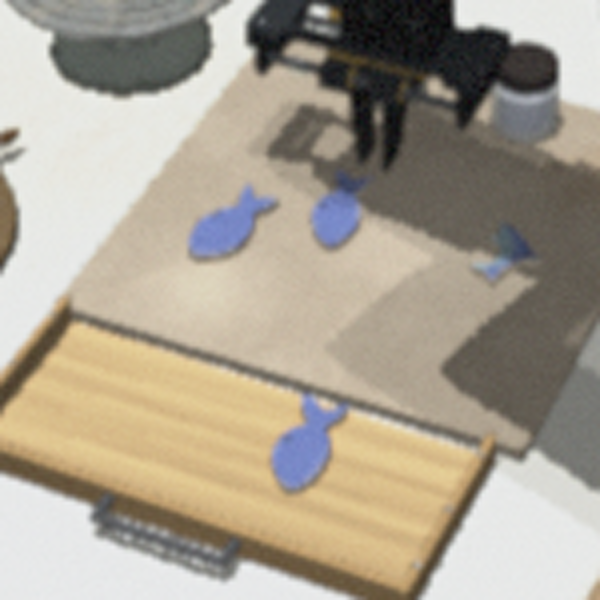

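View pics/d1t.png

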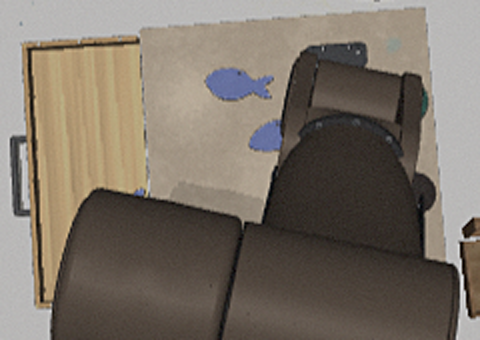

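Fish 1 is flat in the tray at crop (302,450). The fingers are behind the middle fish's tail at (350,183). I push in two stages with a check.

```bash
python3 -m handwheel '[{"travel":[2,4,0],"roll":0},{"travel":[3,10,0],"roll":0},{"travel":[2,18,0],"roll":0},{"travel":[1.5,27,0],"roll":0},{"travel":[0.5,37,0],"roll":0},{"travel":[-0.4,48,0],"roll":0},{"travel":[-1,56,0],"roll":0},{"travel":[-1.2,60,0],"roll":0}]'
python3 - <<'E'
from h import *
S=optics.read_camera("scene")
cv2.imwrite("pics/d2.png",cv2.resize(S[195:345,230:380],None,fx=4,fy=4,interpolation=cv2.INTER_CUBIC)[:,:,::-1])
E
```

```text
t: 14.15
eef_pos: [565.6, 17.3, -16.5]
tcp_rot: [1.767, 1.571, 0.279]
ft_force: [-0.6, -0.5, -0.1]
opening: 0.147
```

View pics/d2.png

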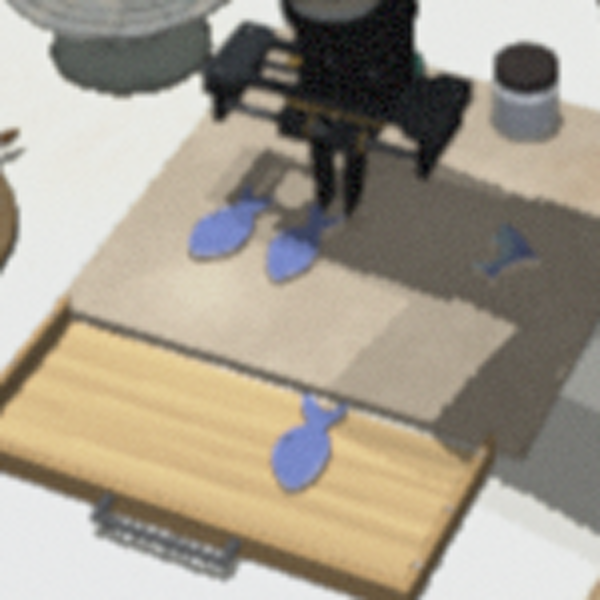

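The middle fish has squared up to the board's +y, as intended, and has clearance to fish 3. I continue.

```bash
python3 -m handwheel '[{"travel":[-0.5,6,0],"roll":0},{"travel":[-1.2,14,0],"roll":0},{"travel":[-2,24,0],"roll":0},{"travel":[-3,35,0],"roll":0},{"travel":[-3.8,46,0],"roll":0},{"travel":[-4.6,57,0],"roll":0},{"travel":[-5.4,66,0],"roll":0},{"travel":[-5.8,72,0],"roll":0}]'
python3 - <<'E'
from h import *
S=optics.read_camera("scene")
cv2.imwrite("pics/d3.png",cv2.resize(S[195:345,230:380],None,fx=4,fy=4,interpolation=cv2.INTER_CUBIC)[:,:,::-1])
E
```

```text
t: 15.0
eef_pos: [559.8, 89.3, -16.5]
tcp_rot: [1.512, 1.571, 0.024]
ft_force: [0.5, 0.5, -0.2]
opening: 0.149
```

View pics/d3.png

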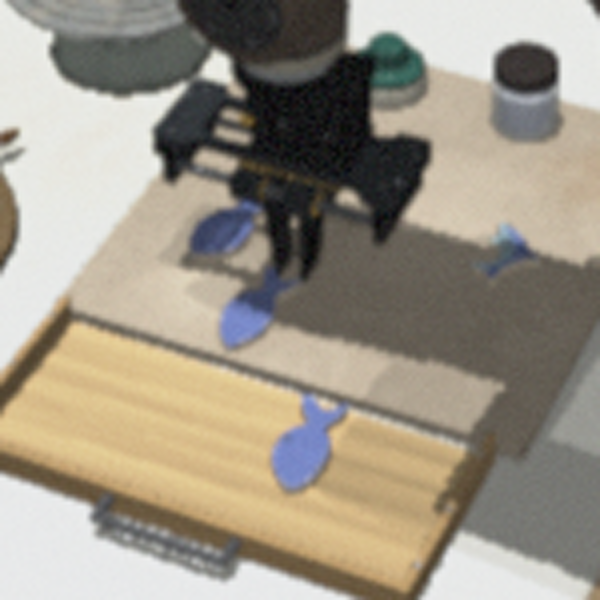

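Straight and stable, nose at (235,345). I continue over the edge.

```bash
python3 -m handwheel '[{"travel":[-0.5,6,0],"roll":0},{"travel":[-1.2,14,0],"roll":0},{"travel":[-2,24,0],"roll":0},{"travel":[-2.8,34,0],"roll":0},{"travel":[-3.6,44,0],"roll":0},{"travel":[-4.4,54,0],"roll":0},{"travel":[-5.2,64,0],"roll":0},{"travel":[-6,72,0],"roll":0}]'
python3 -m handwheel '[{"travel":[-0.6,7,0],"roll":0},{"travel":[-1.2,14,0],"roll":0},{"travel":[-1.8,21,0],"roll":0},{"travel":[-2.4,29,0],"roll":0},{"travel":[-3,36,0],"roll":0},{"travel":[-3.2,40,0],"roll":0},{"travel":[-3.2,40,0],"roll":0}]'
python3 - <<'E'
from h import *
S=optics.read_camera("scene")
cv2.imwrite("pics/d4.png",cv2.resize(S[195:345,215:365],None,fx=4,fy=4,interpolation=cv2.INTER_CUBIC)[:,:,::-1])
E
```

```text
t: 15.85
eef_pos: [553.8, 161.3, -16.5]
tcp_rot: [1.73, 1.571, 0.242]
ft_force: [-0.5, -0.2, -0.3]
opening: 0.149
t: 16.55
eef_pos: [550.6, 200.8, -16.6]
tcp_rot: [1.683, 1.571, 0.195]
ft_force: [-0.0, -0.5, -0.1]
opening: 0.149
```

View pics/d4.png

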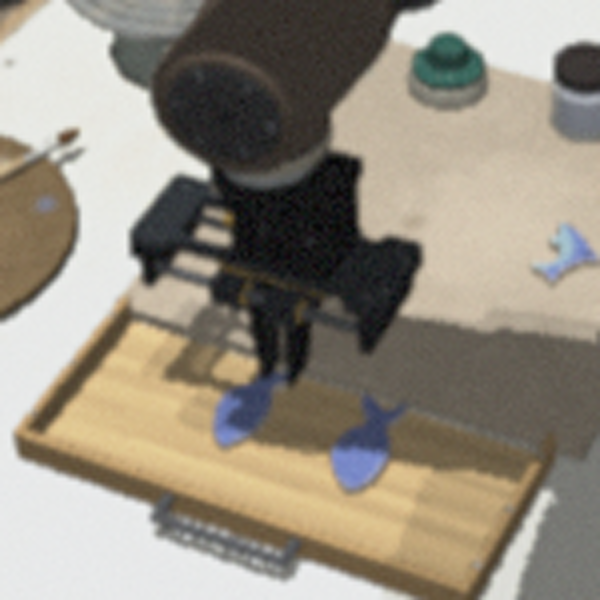

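Fish 2 is in the tray too. Now the third fish (tail at about (619,36)).

```bash
python3 -m handwheel '[{"travel":[0,-4,20],"roll":0},{"travel":[5,-16,45],"roll":0},{"travel":[18,-50,60],"roll":0},{"travel":[33,-88,60],"roll":0},{"travel":[48,-126,60],"roll":0},{"travel":[62,-162,60],"roll":0},{"travel":[72,-186,60],"roll":0},{"travel":[75,-194,55],"roll":0}]'
python3 -m handwheel '[{"travel":[0,0,-15],"roll":0},{"travel":[0,0,-30],"roll":0},{"travel":[0,0,-42],"roll":0},{"travel":[0,0,-50],"roll":0},{"travel":[0,0,-54],"roll":0},{"travel":[0,0,-55],"roll":0},{"travel":[0,0,-55],"roll":0}]'
python3 - <<'E'
from h import *
S=optics.read_camera("scene")
cv2.imwrite("pics/e1.png",cv2.resize(S[195:345,215:365],None,fx=4,fy=4,interpolation=cv2.INTER_CUBIC)[:,:,::-1])
E
```

```text
t: 17.4
eef_pos: [626.8, 3.5, 38.8]
tcp_rot: [1.302, 1.569, -0.189]
ft_force: [0.7, -0.1, -0.3]
opening: 0.152
t: 18.1
eef_pos: [625.9, 6.4, -16.4]
tcp_rot: [1.381, 1.57, -0.108]
ft_force: [-0.8, 0.4, -0.2]
opening: 0.148
```

View pics/e1.png

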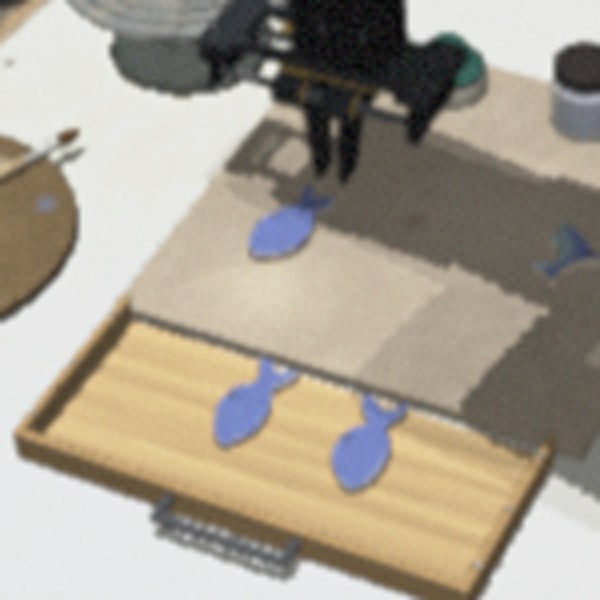

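The fingers line up behind the tail at (320,197). I push.

```bash
python3 -m handwheel '[{"travel":[-0.4,5,0],"roll":0},{"travel":[-1,12,0],"roll":0},{"travel":[-1.6,20,0],"roll":0},{"travel":[-2.4,29,0],"roll":0},{"travel":[-3.2,39,0],"roll":0},{"travel":[-4,50,0],"roll":0},{"travel":[-4.8,59,0],"roll":0},{"travel":[-5.2,65,0],"roll":0}]'
python3 - <<'E'
from h import *
S=optics.read_camera("scene")
cv2.imwrite("pics/e2.png",cv2.resize(S[195:345,215:365],None,fx=4,fy=4,interpolation=cv2.INTER_CUBIC)[:,:,::-1])
E
```

```text
t: 18.95
eef_pos: [620.3, 72.4, -16.6]
tcp_rot: [-1.62, 1.571, -3.109]
ft_force: [-0.1, -0.4, 0.5]
opening: 0.149
```

View pics/e2.png

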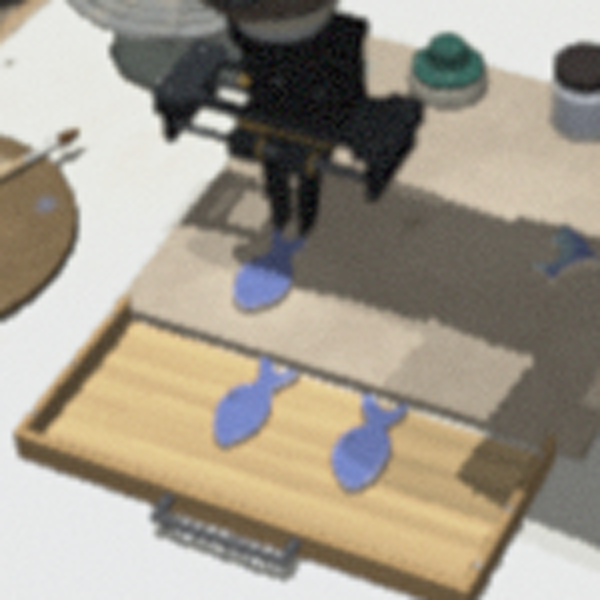

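```bash
python3 -m handwheel '[{"travel":[-0.4,6,0],"roll":0},{"travel":[-1,14,0],"roll":0},{"travel":[-1.8,24,0],"roll":0},{"travel":[-2.6,35,0],"roll":0},{"travel":[-3.4,46,0],"roll":0},{"travel":[-4.4,57,0],"roll":0},{"travel":[-5.2,66,0],"roll":0},{"travel":[-5.8,72,0],"roll":0}]'
python3 -m handwheel '[{"travel":[-0.6,7,0],"roll":0},{"travel":[-1.2,15,0],"roll":0},{"travel":[-1.8,24,0],"roll":0},{"travel":[-2.6,33,0],"roll":0},{"travel":[-3.4,43,0],"roll":0},{"travel":[-4.2,53,0],"roll":0},{"travel":[-4.8,62,0],"roll":0},{"travel":[-4.8,64,0],"roll":0}]'
python3 - <<'E'
from h import *
S=optics.read_camera("scene")
cv2.imwrite("pics/e3.png",cv2.resize(S[195:345,215:365],None,fx=4,fy=4,interpolation=cv2.INTER_CUBIC)[:,:,::-1])
E
```

```text
t: 19.8
eef_pos: [614.6, 144.3, -16.5]
tcp_rot: [1.678, 1.571, 0.189]
ft_force: [-0.7, -0.4, 0.7]
opening: 0.148
t: 20.6
eef_pos: [609.7, 208.5, -16.5]
tcp_rot: [1.984, 1.571, 0.496]
ft_force: [0.1, 0.4, -0.4]
opening: 0.152
```

View pics/e3.png

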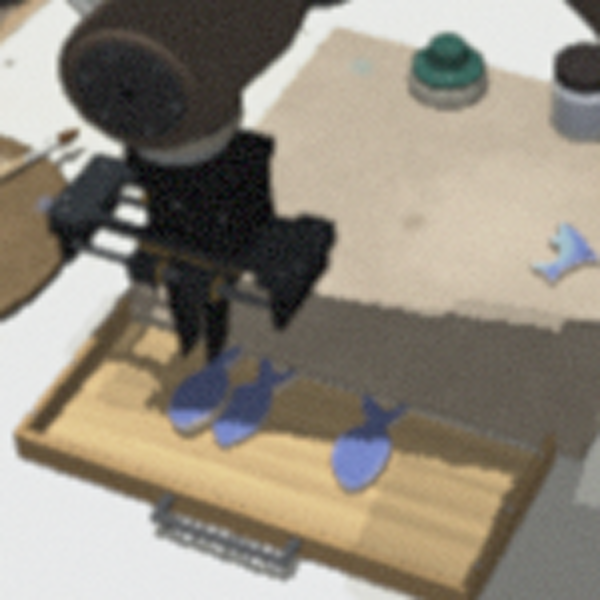

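Fish 3 went over but drifted towards fish 2. I lift and clear the view to check all three.

```bash
python3 -m handwheel '[{"travel":[0,-4,20],"roll":0},{"travel":[0,-10,50],"roll":0},{"travel":[-5,-40,85],"roll":0},{"travel":[-15,-85,110],"roll":0},{"travel":[-30,-130,130],"roll":0},{"travel":[-45,-175,140],"roll":0},{"travel":[-60,-220,150],"roll":0},{"travel":[-75,-265,160],"roll":0}]'
python3 -m handwheel '[{"travel":[-10,-45,10],"roll":0},{"travel":[-20,-90,20],"roll":0},{"travel":[-30,-130,20],"roll":0},{"travel":[-40,-160,20],"roll":0},{"travel":[-45,-170,20],"roll":0}]'
python3 - <<'E'
from h import *
S=optics.read_camera("scene");T=optics.read_camera("top")
cv2.imwrite("pics/f1.png",cv2.resize(S[215:345,215:365],None,fx=5,fy=4.6,interpolation=cv2.INTER_CUBIC)[:,:,::-1])
cv2.imwrite("pics/f1t.png",cv2.resize(T[170:340,195:435],None,fx=3.3,fy=3.3,interpolation=cv2.INTER_CUBIC)[:,:,::-1])
E
```

```text
t: 21.45
eef_pos: [534.0, -59.6, 144.1]
tcp_rot: [1.2, 1.57, -0.289]
ft_force: [0.6, -0.3, 0.3]
opening: 0.15
t: 21.95
eef_pos: [489.0, -230.4, 163.5]
tcp_rot: [0.497, 1.57, -0.995]
ft_force: [-0.9, 0.2, 0.6]
opening: 0.151
```

View pics/f1.png

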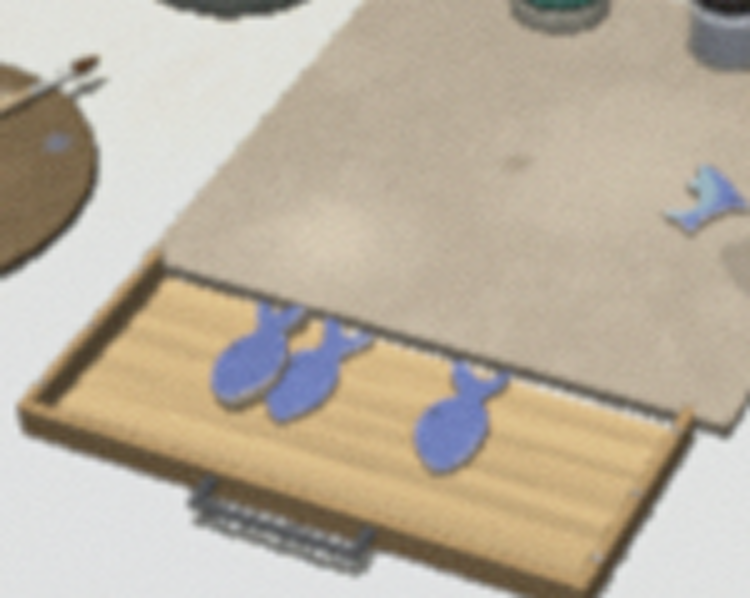

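View pics/f1t.png

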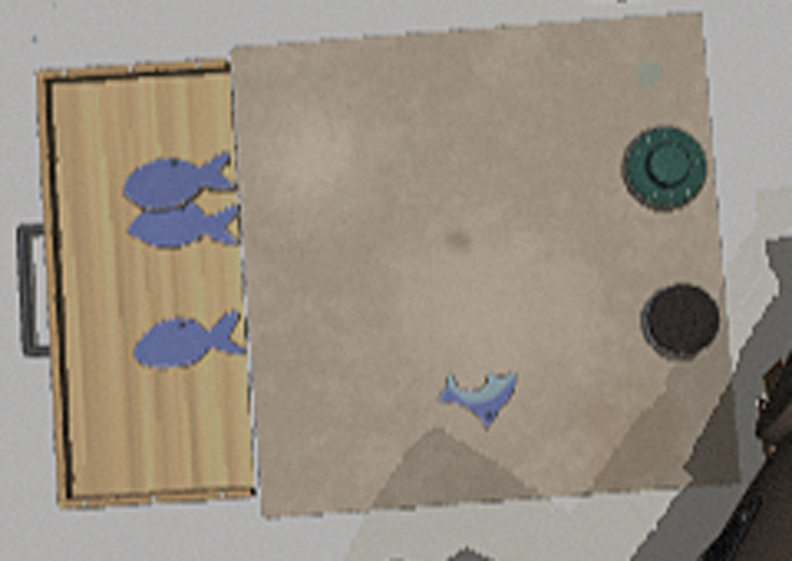

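Top view: all three fish lie in the tray, fish 1 at (190,342), fish 2 at (180,225) and fish 3 at (178,183). Fish 3 partly overlaps fish 2 and the tails sit at the board edge (~(240,…)). Dolphin, timer and jar are unchanged. I check heights and edge clearance.

```bash
python3 - <<'E'
from h import *
np.set_printoptions(precision=1,suppress=True)
S=optics.read_camera("scene");T=optics.read_camera("top")
ct,mt=blobs(T,(200,170,430,340));cs,ms=blobs(S,(215,195,410,345))
cen=lambda c:(lambda m:np.array((m["m10"]/m["m00"],m["m01"]/m["m00"])))(cv2.moments(c))
for c in ct:
    b=min(cs,key=lambda q:tri(cen(c),cen(q))[1]);print(cen(c),cen(b),cv2.contourArea(c),tri(cen(c),cen(b)),[tri(c[c[:,0,0].argmin(),0],b[b[:,0,1].argmax(),0]), "tailmaxcol",c[:,0,0].max()])
cv2.imwrite("pics/g1.png",cv2.resize(S[265:320,250:325],None,fx=10,fy=10,interpolation=cv2.INTER_CUBIC)[:,:,::-1])
cv2.imwrite("pics/g1t.png",cv2.resize(T[210:290,225:285],None,fx=7.4,fy=7.4,interpolation=cv2.INTER_CUBIC)[:,:,::-1])
E
```

```text
[341.3 291.7] [305.6 306.3] 57.5 (array([ 493.4,   48.3, -164.2]), np.float64(158.04336067646886)) [(array([ 494.6,   77.2, -182.3]), np.float64(143.49153184717628)), 'tailmaxcol', np.int32(350)]
[249.9 273.3] [305.6 306.3] 270.5 (array([471. , 232.3,  12.3]), np.float64(0.13310402491625906)) [(array([463.6, 264.8,  11.1]), np.float64(6.371129252413398)), 'tailmaxcol', np.int32(268)]
[247.6 231.1] [270.8 294.1] 542.5 (array([574.1, 239.3,  14. ]), np.float64(0.1050612790248898)) [(array([576. , 269.9,   2.2]), np.float64(31.088677325618065)), 'tailmaxcol', np.int32(266)]
```

View pics/g1.png

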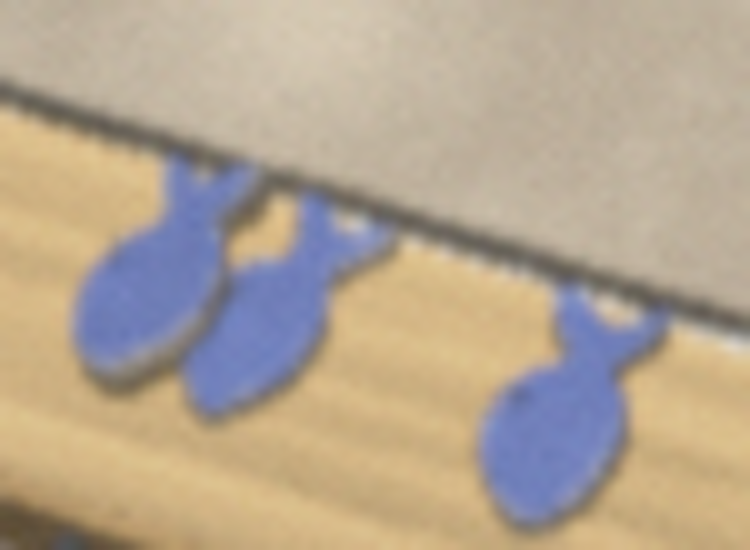

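View pics/g1t.png

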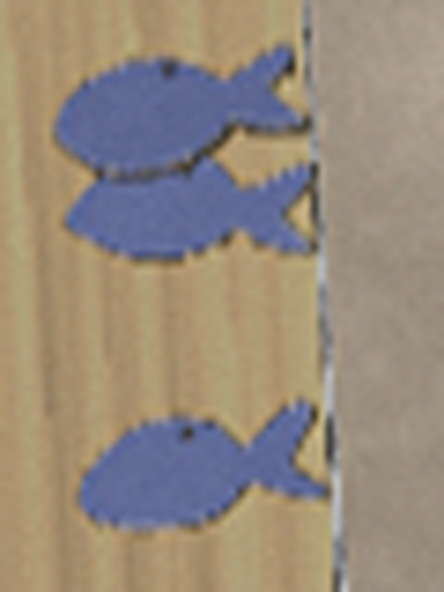

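Fish 1 is flat: centroid height 12.3, against about 22 on the board. Fish 3's near flank is propped on fish 2, so I will nudge it off with the fingertips from fish 2's side. First the coordinates.

```bash
python3 - <<'E'
from h import *
np.set_printoptions(precision=1,suppress=True)
f=lambda u,v,z:plane("top",(225+u/7.4,210+v/7.4),z)
for n,a in dict(f3c=(145,115,14),f3low=(145,172,17),f3nose=(55,135,14),f3tail=(310,128,10),f2c=(160,210,10),f2low=(165,260,10),f2nose=(65,220,10),f1top=(180,415,10),edge=(318,200,12)).items(): print(n,f(*a))
s=env.state();print(s["eef_pos"])
E
```

```text
f3c [587.6 247.1  14. ]
f3low [568.4 246.3  17. ]
f3nose [580.7 276.8  14. ]
f3tail [584.2 192.7  10. ]
f2c [556.4 242.   10. ]
f2low [539.9 240.1  10. ]
f2nose [552.8 273.5  10. ]
f1top [488.6 234.2  10. ]
edge [560.1 189.5  12. ]
[ 490.  -226.9  163.4]
```

```bash
python3 -m handwheel '[{"travel":[1,20,0],"roll":0},{"travel":[3,60,0],"roll":0},{"travel":[5,105,0],"roll":0},{"travel":[8,150,0],"roll":0},{"travel":[11,196,0],"roll":0},{"travel":[14,242,0],"roll":0},{"travel":[16,288,0],"roll":0},{"travel":[18,330,0],"roll":0}]' 1
python3 -m handwheel '[{"travel":[1,40,0],"roll":0},{"travel":[3,80,-10],"roll":0},{"travel":[5,115,-40],"roll":0},{"travel":[6,135,-80],"roll":0},{"travel":[6,140,-120],"roll":0},{"travel":[6,140,-150],"roll":0},{"travel":[6,140,-165],"roll":0},{"travel":[6,140,-168],"roll":0}]'
python3 - <<'E'
from h import *
S=optics.read_camera("scene");print(env.state()["eef_pos"],env.state()["ft_force"])
cv2.imwrite("pics/g2.png",cv2.resize(S[245:325,250:340],None,fx=7,fy=7,interpolation=cv2.INTER_CUBIC)[:,:,::-1])
E
```

```text
t: 22.95
eef_pos: [507.2, 106.0, 163.6]
tcp_rot: [2.167, 1.57, 0.681]
ft_force: [0.7, -0.5, -0.3]
opening: 0.003
t: 23.75
eef_pos: [512.1, 243.5, -6.4]
tcp_rot: [-1.352, 1.568, -2.839]
ft_force: [-0.0, -0.8, 0.2]
opening: 0.002
[512.73248528 243.34579665  -5.56521958] [-0.4293374   0.73056199  0.05947529]
```

View pics/g2.png

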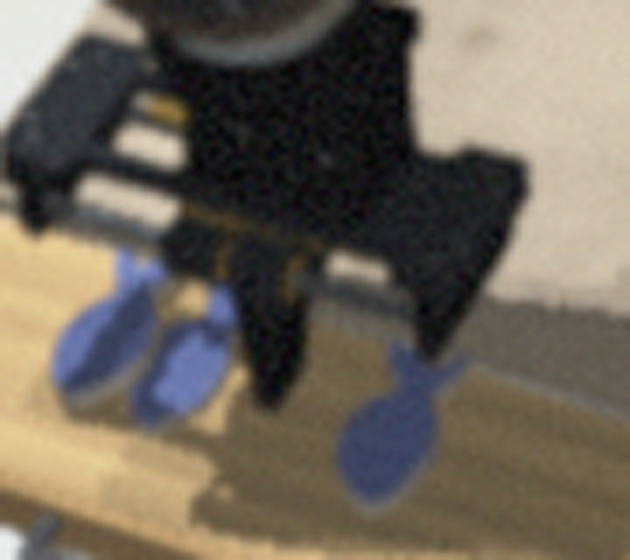

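```bash
python3 -m handwheel '[{"travel":[0,0,-4],"roll":0},{"travel":[0,0,-8],"roll":0},{"travel":[0,0,-10],"roll":0},{"travel":[0,0,-12],"roll":0},{"travel":[0,0,-13],"roll":0},{"travel":[0,0,-13],"roll":0}]'
python3 -m handwheel '[{"travel":[0,0,-1],"roll":0},{"travel":[0,0,-2],"roll":0},{"travel":[0,0,-2],"roll":0}]'
python3 -m handwheel '[{"travel":[0,0,-1],"roll":0},{"travel":[0,0,-1],"roll":0}]'
```

```text
t: 24.4
eef_pos: [514.0, 242.2, -17.5]
tcp_rot: [1.669, 1.571, 0.18]
ft_force: [0.2, 0.1, 0.0]
opening: 0.008
t: 24.7
eef_pos: [513.9, 242.3, -19.6]
tcp_rot: [-1.942, 1.571, 2.852]
ft_force: [0.3, -0.4, -0.5]
opening: 0.0
t: 24.9
eef_pos: [513.9, 242.2, -20.6]
tcp_rot: [-1.001, 1.571, -2.489]
ft_force: [-0.3, 0.3, 0.5]
opening: 0.007
```

```bash
python3 -m handwheel '[{"travel":[0,0,-1],"roll":0},{"travel":[0,0,-1],"roll":0}]'
python3 -m handwheel '[{"travel":[0,0,-1],"roll":0},{"travel":[0,0,-1],"roll":0}]'
```

```text
t: 25.1
eef_pos: [513.9, 242.2, -21.6]
tcp_rot: [-0.522, 1.571, -2.011]
ft_force: [0.1, -0.0, -0.4]
opening: 0.003
t: 25.3
eef_pos: [513.9, 242.3, -22.6]
tcp_rot: [-0.597, 1.571, -2.086]
ft_force: [0.2, -0.2, 0.2]
opening: 0.004
```

```bash
python3 -m handwheel '[{"travel":[0,0,-1],"roll":0},{"travel":[0,0,-1],"roll":0}]'
python3 -m handwheel '[{"travel":[0,0,-1],"roll":0},{"travel":[0,0,-1],"roll":0}]'
python3 -m handwheel '[{"travel":[0,0,-0.7],"roll":0},{"travel":[0,0,-0.7],"roll":0}]'
```

```text
t: 25.5
eef_pos: [513.9, 242.3, -23.7]
tcp_rot: [-1.125, 1.571, -2.614]
ft_force: [-0.1, -0.1, 1.0]
opening: 0.001
t: 25.7
eef_pos: [513.9, 242.2, -24.7]
tcp_rot: [-0.68, 1.571, -2.169]
ft_force: [0.5, -0.9, 0.7]
opening: 0.002
t: 25.9
eef_pos: [513.9, 242.3, -25.3]
tcp_rot: [-0.298, 1.571, -1.787]
ft_force: [-0.2, 0.7, -0.5]
opening: 0.002
```

```bash
python3 -m handwheel '[{"travel":[0,0,-0.7],"roll":0},{"travel":[0,0,-0.7],"roll":0}]'
python3 -m handwheel '[{"travel":[0,0,-0.7],"roll":0},{"travel":[0,0,-0.7],"roll":0}]'
python3 -m handwheel '[{"travel":[0,0,-0.7],"roll":0},{"travel":[0,0,-0.7],"roll":0}]'
python3 -m handwheel '[{"travel":[0,0,-0.7],"roll":0},{"travel":[0,0,-0.7],"roll":0}]'
```

```text
t: 26.1
eef_pos: [513.9, 242.3, -26.0]
tcp_rot: [1.207, 1.571, -0.282]
ft_force: [-0.4, -0.4, -1.0]
opening: 0.005
t: 26.3
eef_pos: [513.9, 242.3, -26.7]
tcp_rot: [0.205, 1.571, -1.284]
ft_force: [0.9, -0.3, 0.4]
opening: 0.008
t: 26.5
eef_pos: [513.9, 242.3, -26.8]
tcp_rot: [1.671, 1.57, 0.182]
ft_force: [-2.1, -1.0, 6.6]
opening: 0.005
t: 26.7
eef_pos: [514.0, 242.3, -26.8]
tcp_rot: [1.692, 1.57, 0.203]
ft_force: [-3.8, -1.6, 15.8]
opening: 0.004
```

Floor contact at reported -26.8 (floor is 3), so the tip is 29.8 mm above the reported TCP. At -16.6 the tip was 13 mm up, 1 mm over the board. I raise to tip ≈12 mm, which clears fish 2's top at 10, and push fish 3's raised flank towards +x.

```bash
python3 -m handwheel '[{"travel":[0,0,5],"roll":0},{"travel":[0,0,10.4],"roll":0},{"travel":[6,0.5,10.4],"roll":0},{"travel":[14,1,10.4],"roll":0},{"travel":[22,2,10.4],"roll":0},{"travel":[30,2.5,10.4],"roll":0},{"travel":[36,3,10.4],"roll":0},{"travel":[40,3,10.4],"roll":0}]'
python3 - <<'E'
from h import *
S=optics.read_camera("scene");print(env.state()["eef_pos"],env.state()["ft_force"])
cv2.imwrite("pics/g3.png",cv2.resize(S[245:325,240:330],None,fx=7,fy=7,interpolation=cv2.INTER_CUBIC)[:,:,::-1])
E
```

```text
t: 27.5
eef_pos: [554.5, 245.2, -17.9]
tcp_rot: [-0.342, 1.571, -1.832]
ft_force: [-0.6, 1.1, -0.0]
opening: 0.006
[554.90574775 245.22270115 -17.81800599] [-0.47303786  0.34657722  0.53366998]
```

View pics/g3.png

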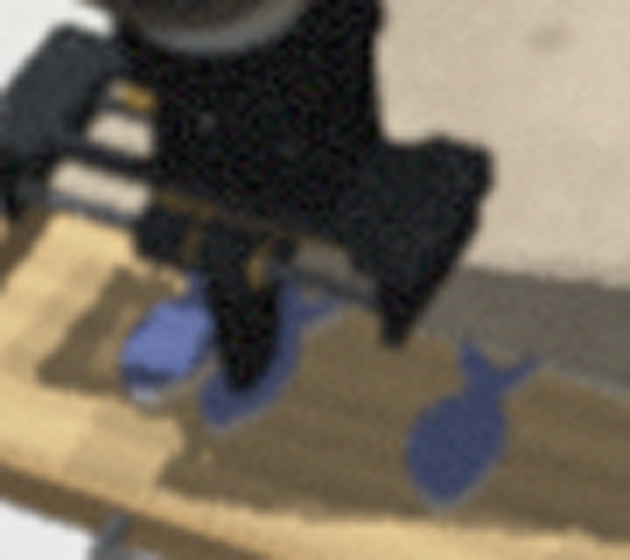

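The tip is over fish 2, next to fish 3. I push on 26 mm with a slight +y bias.

```bash
python3 -m handwheel '[{"travel":[4,0.5,0],"roll":0},{"travel":[9,1.5,0],"roll":0},{"travel":[14,3,0],"roll":0},{"travel":[19,5,0],"roll":0},{"travel":[23,6,0],"roll":0},{"travel":[26,7,0],"roll":0},{"travel":[26,7,0],"roll":0}]'
python3 - <<'E'
from h import *
S=optics.read_camera("scene");print(env.state()["eef_pos"],env.state()["ft_force"])
cv2.imwrite("pics/g4.png",cv2.resize(S[245:325,230:320],None,fx=7,fy=7,interpolation=cv2.INTER_CUBIC)[:,:,::-1])
E
```

```text
t: 28.25
eef_pos: [580.2, 252.4, -17.7]
tcp_rot: [1.689, 1.571, 0.2]
ft_force: [-0.4, 0.8, -0.1]
opening: 0.008
[579.96133126 252.29832799 -17.70057353] [0.07533281 0.60914088 0.02504046]
```

View pics/g4.png

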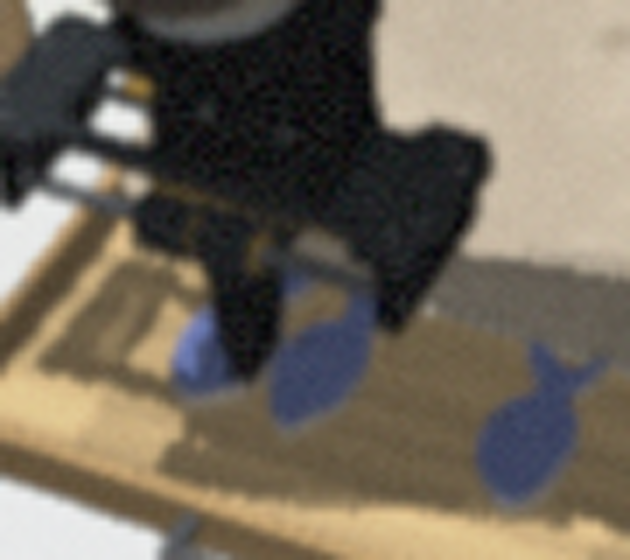

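```bash
python3 -m handwheel '[{"travel":[-3,0,20],"roll":0},{"travel":[-5,-5,60],"roll":0},{"travel":[-10,-30,100],"roll":0},{"travel":[-20,-75,130],"roll":0},{"travel":[-30,-120,150],"roll":0},{"travel":[-40,-168,165],"roll":0},{"travel":[-50,-216,175],"roll":0},{"travel":[-60,-264,180],"roll":0}]'
python3 -m handwheel '[{"travel":[-8,-48,0],"roll":0},{"travel":[-16,-96,0],"roll":0},{"travel":[-22,-140,0],"roll":0},{"travel":[-28,-180,0],"roll":0},{"travel":[-32,-210,0],"roll":0},{"travel":[-32,-215,0],"roll":0}]'
cat > chk.py <<'E'
from h import *
import sys
np.set_printoptions(precision=1,suppress=True)
S=optics.read_camera("scene");T=optics.read_camera("top")
ct,mt=blobs(T,(200,170,430,340));cs,ms=blobs(S,(215,195,410,345))
cen=lambda c:(lambda m:np.array((m["m10"]/m["m00"],m["m01"]/m["m00"])))(cv2.moments(c))
for c in ct:
    b=min(cs,key=lambda q:tri(cen(c),cen(q))[1]);print(cen(c),cv2.contourArea(c),tri(cen(c),cen(b)),"tailmaxcol",c[:,0,0].max())
a=cv2.resize(S[255:325,235:325],(540,420),interpolation=cv2.INTER_CUBIC)
b=cv2.resize(T[180:340,200:290],(236,420),interpolation=cv2.INTER_CUBIC)
cv2.imwrite(sys.argv[1],np.hstack([a,b])[:,:,::-1])
cv2.imwrite("pics/full_"+sys.argv[1].split("/")[1],T[:,:,::-1])
print(env.state()["ft_force"])
E
python3 chk.py pics/k1.png
```

```text
t: 29.1
eef_pos: [520.5, -7.8, 162.9]
tcp_rot: [1.354, 1.569, -0.134]
ft_force: [1.3, -0.0, 0.2]
opening: 0.002
t: 29.7
eef_pos: [488.4, -223.9, 161.6]
tcp_rot: [0.241, 1.57, -1.251]
ft_force: [-0.6, -0.0, 0.5]
opening: 0.006
[341.7 291.9] 56.0 (array([ 493.4,   47.5, -165.2]), np.float64(158.894581505099)) tailmaxcol 350
[249.9 273.4] 271.5 (array([470.9, 232.2,  12. ]), np.float64(0.28831263039968436)) tailmaxcol 268
[247.6 229.7] 570.0 (array([578. , 240.1,  11.5]), np.float64(0.9110358842191982)) tailmaxcol 266
[ 0.1  0.1 -0.6]
```

View pics/k1.png

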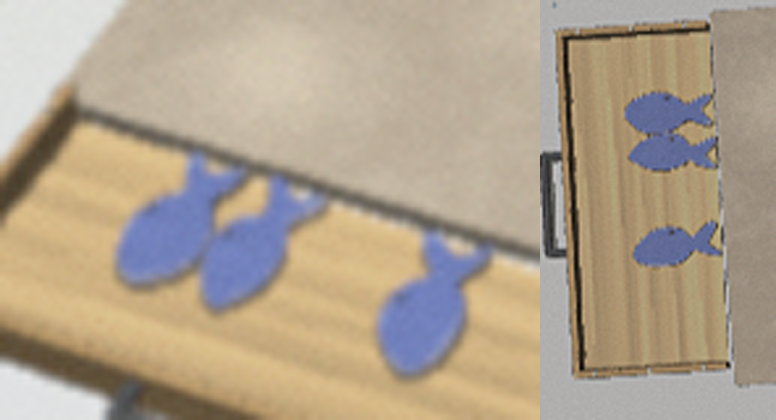

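```bash
python3 - <<'E'
from h import *
S=optics.read_camera("scene");T=optics.read_camera("top")
a=cv2.resize(S[270:315,248:298],(500,450),interpolation=cv2.INTER_CUBIC)
b=cv2.resize(T[205:255,230:262],(288,450),interpolation=cv2.INTER_CUBIC)
cv2.imwrite("pics/k2.png",np.hstack([a,b])[:,:,::-1])
E
```

```text
(no output)
```

View pics/k2.png

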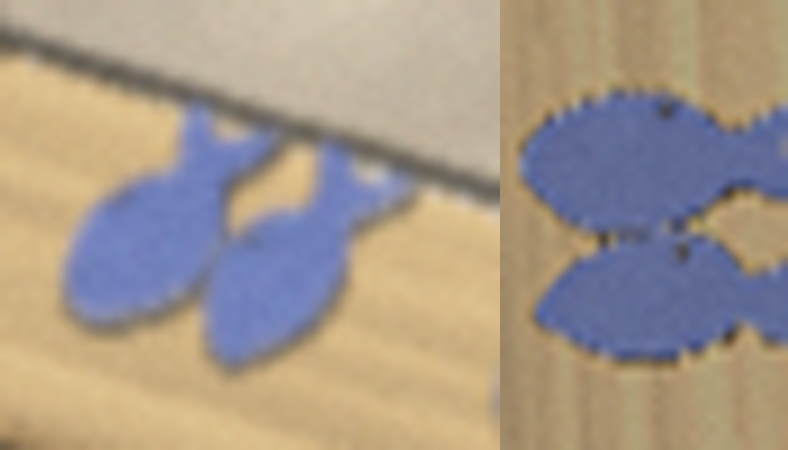

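View pics/full_k1.png

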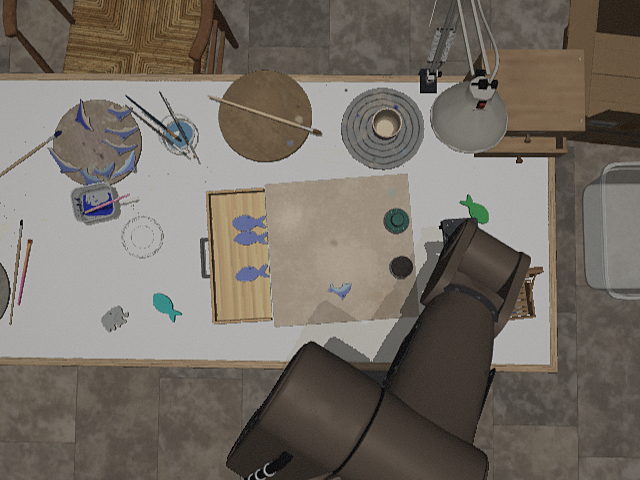

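```bash
python3 - <<'E'
from h import *
T=optics.read_camera("top");ct,m=blobs(T,(200,170,275,340))
m=m>0
for c in range(234,262,3):
    r=np.where(m[205:290,c])[0]+205; print(c,[ (g[0],g[-1]) for g in np.split(r,np.where(np.diff(r)>1)[0]+1) if len(g)])
p=cv2.resize(T[205:290,230:275],(424,800),interpolation=cv2.INTER_LANCZOS4)
p=cv2.convertScaleAbs(p[:560],alpha=1.6); cv2.imwrite("pics/k3.png",p[:,:,::-1])
for q in((242,236),(242,273)):print(T[q[1]-12:q[1]+10,q[0]].tolist())
E
```

```text
234 [(np.int64(220), np.int64(226)), (np.int64(239), np.int64(240))]
237 [(np.int64(218), np.int64(228)), (np.int64(235), np.int64(241)), (np.int64(274), np.int64(279))]
240 [(np.int64(217), np.int64(229)), (np.int64(234), np.int64(243)), (np.int64(270), np.int64(280))]
243 [(np.int64(216), np.int64(244)), (np.int64(268), np.int64(280))]
246 [(np.int64(216), np.int64(244)), (np.int64(267), np.int64(280))]
249 [(np.int64(216), np.int64(244)), (np.int64(267), np.int64(280))]
252 [(np.int64(218), np.int64(227)), (np.int64(232), np.int64(242)), (np.int64(267), np.int64(279))]
255 [(np.int64(220), np.int64(225)), (np.int64(234), np.int64(241)), (np.int64(269), np.int64(278))]
258 [(np.int64(219), np.int64(225)), (np.int64(236), np.int64(240)), (np.int64(270), np.int64(274))]
261 [(np.int64(217), np.int64(226)), (np.int64(235), np.int64(242)), (np.int64(267), np.int64(275))]
[[94, 103, 147], [96, 104, 147], [97, 106, 149], [97, 108, 151], [96, 107, 152], [102, 112, 158], [102, 103, 129], [130, 117, 102], [133, 131, 143], [98, 109, 156], [96, 108, 154], [94, 104, 148], [92, 102, 148], [96, 106, 147], [97, 108, 150], [99, 110, 153], [99, 109, 153], [98, 107, 153], [96, 105, 151], [94, 106, 155], [116, 110, 129], [157, 130, 93]]
[[168, 143, 108], [169, 146, 111], [164, 140, 106], [165, 140, 105], [165, 141, 108], [172, 146, 110], [151, 129, 98], [105, 105, 127], [90, 103, 156], [94, 108, 154], [97, 110, 152], [100, 109, 152], [97, 106, 147], [98, 108, 151], [96, 107, 151], [97, 109, 151], [95, 104, 149], [97, 106, 151], [95, 107, 153], [110, 119, 157], [144, 135, 135], [162, 135, 97]]
```

View pics/k3.png

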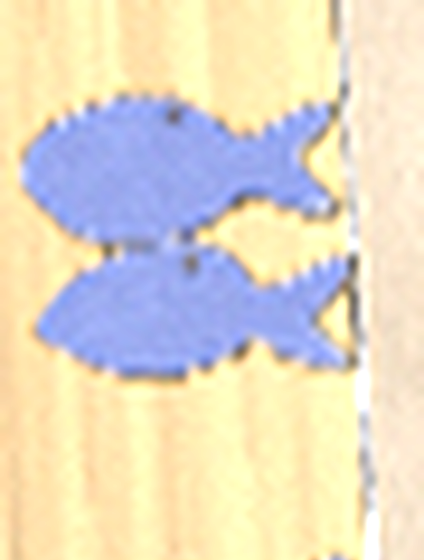

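The two fish now lie side by side without overlap: together 29 px wide, where a single fish is 14 px, with a wood-coloured gap between them. All are at the same low height, and the dolphin, timer and jar sit at their starting pixels. I hand in.

```bash
python3 -c "
from cell import env,job
print(env.state()['t'],env.state()['ft_force']);print(job.job_done())"
```

```text
29.95 [-1.05682036 -0.19682515  0.50393454]
the job is handed in; nothing more can be done
None
```

I pushed all three fish over the board's edge into the tray with the fingertips, and handed the job in at t ≈ 30 s with the arm clear of everything.

**What needed mending**
- **First push missed:** the fingertips passed above the fish without touching it. They sit about 30 mm higher than the reported TCP, found by feeling for the tray floor, and I pushed lower after that.
- **Third fish overlapped:** it landed partly on the second fish, so I nudged it off with the fingertips.

**Last checks**
- **Fish:** the blobs triangulated at about 12 mm, against 21–23 mm on the board. That matches the expected drop, so I take all three to be flat on the tray floor.
- **Overlap:** the second and third fish lie side by side. Together they are 29 px wide, and a single fish is about 14 px.
- **Left alone:** the dolphin was within 0.4 px of its starting position. The timer and jar, compared by eye only, looked unmoved.

**Remaining doubts**
- The tail tips lie right beside the board's edge and may touch its side. The fish should still pass because they lie flat.
- Triangulated heights read about 2–4 mm higher than the text gives, both on the board and in the tray.

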